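# Push the sensor box home past the dock's spring catch

### The arm

A 6-joint arm with a two-finger parallel gripper is mounted at the origin on the work surface. World frame = base frame: x ahead of the robot, y to its left, z up, the work surface at z = 0. Lengths are in m, angles in rad, forces in N, time in s.
With the tool pointing down it reaches from about 0.35 to 0.95 m from the base axis. Payload 17.4 kg.
Tool frame: the origin (TCP) lies on the centre line of the jaws, within the pads' length; the fingertips stand 22 mm ahead of it and the grasp point (between the pads) lies 3 mm ahead of it; z points along the fingers, y is the line along which they close (so a half turn about z gives the same grasp; the last joint's range is limited). The gripper opens to 93 mm and grips with 3 to 60 N. Pads are 15 mm wide; open, the fingers measure 128 mm over their backs; the gripper's body (75 mm by 188 mm) begins 65 mm behind the grasp point.
Start: joints at [1.163, 0.116, 1.442, -0, 1.584, -0.038], TCP at [0.244, 0.629, 0.241] pointing down, gripper open.
Joint ranges: [-2.83, 2.83], [-0.83, 2.19], [0.07, 2.5], [-1.14, 4.28], [0.01, 3], [-2.97, 2.97]. Speed limits (rad/s): [1.89, 1.89, 2.22, 3.14, 3.14, 3.14].

### API

Orientations are given as a unit quaternion [x, y, z, w].
In Python, from plant import robot gives the robot as it stands. Calls block until the motion is done:
- robot.move_pose(position, orientation): joint-space move of the TCP to a pose.
- robot.servo_line(position, speed=0.15, rot=None, contact_N=None): straight line of the TCP; rot=None keeps the orientation; speed is the mean speed in m/s. With contact_N (N) it stops when the force on the tool has changed by that much, and returns True; else False.
- robot.movej(angles): joint-space move.
- robot.let_go() and robot.gripper_close(grip_force=None): open the fingers fully, or close them until they stop; grip_force is the grip in N (None keeps the last).
- robot.sleep(seconds).
- robot.inverse_kinematics(position, orientation): joint angles nearest the present ones, or None.
- robot.state(): the state.
- robot.grab_frame(name): name is "scene" or "top" or "wrist"; returns the picture (384x512x3 uint8, red, green, blue); there is no depth.
- robot.camera_params(name): a dict with "fx", "fy", "cx", "cy" (pixels), "k1" (the pictures are not rectified: a ray, as slopes to the right and down, at radius r is drawn at 1 + k1 r^2 times it, then the intrinsics apply), "world_to_cam" (4x4, takes a point from world to camera coordinates). Camera axes: x right, y down, z forward; pixel columns grow to the right and rows downward; lengths in m; the calibration is good to about 2 mm. A picture is of the moment at which its call begins: read the wrist's pose just before it. camera_params takes no time and is no camera call; for the wrist camera it gives the pose at the moment of the call.
A pose or a line that the arm cannot do raises robot.IKError and nothing moves.
- robot.job_done(): hands the job in; it is judged then, once.
The state is a dict: "time": time; "qpos": joint angles; "joint_vel": joint speeds; "joint_efforts": joint torques, N m; "position": TCP position; "tool_rot": TCP orientation; "force": force on the tool from outside, world axes, zero at the start; "wrist_torque": the same for the moment, N m; "width": finger opening in m; "finger_force": force on a finger pad.
Only numpy, scipy, OpenCV 4.12 (cv2) and the standard library are available. Lean on these libraries where they do the work, as an engineer would, in place of code of your own. Each camera call takes 0.05 s, during which the arm holds its last target. There are 200 camera calls.

### The job

Dock the white sensor box: with the fingertips press the orange spring catch down on its plate behind the box and, keeping it down, push the box forward along the runners past the catch's teeth until it is fully home against the end stop. Then let the catch spring up so that its teeth lock behind the ears of the box, and move clear. Only press and push: do not lift or tip the box, and leave everything else on the desk where it is.

Things in the scene. Friction and masses are not known exactly. Their poses are not given: they have to be found in the camera images.
- dock: Fixed desk dock; origin on the desk, z up, +x the way the sensor box must slide, y across. Steel base plate x -86 to 160 mm, |y| to 75 mm. Two aluminium runners (x 0 to 150, |y| 34 to 50 mm) carry the box 27.5 mm above the desk, with 5 mm high guide lips outside the box. The slot between the runners is 68 mm wide, open at the rear (x = 0).
- dock_stop (a point): Middle of the face of the dock's aluminium end stop (dock x = 150 mm), 30 mm above the desk; the stop is a wall 45 mm high. The box is fully home when its front touches it.
- catch (a joint): Orange one-piece spring catch of the dock, slick plastic: 0 = up (at rest), grows as it is pressed straight down, 0.016 m = fully down (hard stop). About 3 N starts it, 8 N holds it fully down; let go, it springs up. Pressed 8 mm or more, its teeth let the ears of the box pass over them.
- catch_pad (a point): Point on top of the catch's press plate, at dock x = -20, y = 0, 25 mm above the desk at rest; moves with the catch. The flat plate spans dock x -75 to -5 mm, |y| to 65 mm, behind the box; a tongue (x -5 to 85 mm, |y| to 30 mm) carries it on at the same height in the slot between the runners and under the box.
- catch_tooth (a point): Top of the catch's left (+y) tooth, dock x = 119.5, y = 59 mm; a second stands at y = -59. They are upright ends of arms outside the runners, 11 mm along x, 10 across. At rest they stand 7 mm into the way of the ears of the box.
- sensor_mid (a point): Centre of the loose white sensor box with green button: 80 (along dock x) x 90 x 28 mm, 0.25 kg, axes as the dock's. Each side has an ear 18 mm wide, 5 thick, 18 to 36 mm ahead of the centre, underside 8 mm above the box's. On the runners the centre is 41.5 mm above the desk; at dock x = 54 to 74 mm at the start, 78 with ears on the raised teeth, 110 fully home.
- gel_jar: Bystander, loose: small blue jar with white lid, 42 mm across, 42 tall (mm); origin under its centre.
- eraser: Bystander, loose: white and blue eraser, 55 x 22 x 13 (mm); origin under its centre.
- tape_roll: Bystander, loose: yellow roll of tape lying flat, 56 across, 19 tall (mm); origin under its centre.
- mouse: Bystander, loose: black computer mouse, 100 x 60 x 36 (mm); origin under its centre.
- mug: Bystander, loose: blue mug, 80 across, 95 tall (mm); origin under its centre.
- stapler: Bystander, loose: red and black stapler, 125 x 34 x 44 (mm); origin under its centre.
- spare_box: Bystander, loose: grey spare sensor, 75 x 55 x 24, red button (mm); origin under its centre.
Things that resemble listed ones, but are neither listed nor needed, are in the scene too. What is shaped like the part that bears sensor_mid but purple is not meant.

How it is judged:
On the way, in this order (a step that is already met when the one before it is completed fails the run):
1. the fingers hold the catch down while the box is still before the teeth (value of joint catch above 0.0075 m and contact force between the fingers and catch above 0.5 N and x of sensor_mid in the frame of dock below 0.08 m), for 0.2 s.
2. the box is pushed on over the teeth while the fingers still hold the catch down (value of joint catch above 0.0065 m and contact force between the fingers and catch above 0.5 N and x of sensor_mid in the frame of dock between 0.084 and 0.104 m), for 0.04 s.
At the end, for the whole second after the job is handed in: The box lies level on the runners within about 4.5 mm of the end stop, at rest, and the catch is up again (within 3 mm of its rest height) with its teeth behind the ears (x of sensor_mid in the frame of dock between 0.1055 and 0.113 m and value of joint catch below 0.003 m and linear speed of sensor below 0.01 m/s and z of sensor_mid in the frame of dock between 0.0385 and 0.0445 m and angle between sensor_mid's own z axis and vertical below 0.06 rad); the robot touches nothing.
It fails at once if the box is lifted more than 5 mm off the runners or tipped by more than 0.12 rad (z of sensor_mid in the frame of dock above 0.0465 m or angle between sensor_mid's own z axis and vertical above 0.12 rad).
It fails at once if a bystander is moved by more than 20 mm (distance of any of gel_jar, eraser, tape_roll, mouse, mug, stapler, spare_box from where it was at the start of the episode above 0.02 m).
It also fails if it takes over 35 s, if anything falls off the work surface, if the arm or the gripper's body presses on something with over 40 N, if the wrist force passes 120 N, or if a joint passes its speed limit or range.

## Working session

There is one attempt and no reset: what is moved stays moved. The work goes in short steps, each a Python script; the robot and the scene stay as the last script left them, time stands still between calls to the robot, and variables do not carry over. Pictures are saved under pics/ and viewed, at most 10 in all, crops included, and the job is handed in when it is done.

```bash
mkdir -p pics; ls; python3 - <<'E'
from plant import robot
import cv2
for n in ("top","scene"):
    im=robot.grab_frame(n); cv2.imwrite(f"pics/{n}0.png",cv2.resize(im[:,:,::-1],(800,600),interpolation=cv2.INTER_CUBIC))
    c=robot.camera_params(n); print(n,{k:v for k,v in c.items()})
print(robot.state())
E
```

```text
pics
top {'fx': 469.2497979386211, 'fy': 469.2497979386211, 'cx': 255.2959778657926, 'cy': 188.6443039635019, 'k1': -0.13462957072913545, 'world_to_cam': array([[-0.0071455 , -0.99991116, -0.01125247, -0.01173056],
       [-0.99317547,  0.00840644, -0.11632638,  0.58933469],
       [ 0.11641064,  0.01034447, -0.9931473 ,  1.58234449],
       [ 0.        ,  0.        ,  0.        ,  1.        ]])}
scene {'fx': 495.0113556659656, 'fy': 495.0113556659656, 'cx': 256.9958813030587, 'cy': 196.68273646376747, 'k1': 0.04295697966720791, 'world_to_cam': array([[-0.12040681,  0.99269267, -0.00796621,  0.09374129],
       [ 0.63167094,  0.07042191, -0.77203146, -0.29143886],
       [-0.76582898, -0.09798987, -0.63553439,  1.88757679],
       [ 0.        ,  0.        ,  0.        ,  1.        ]])}
{'time': 0.1, 'qpos': array([ 1.16321189e+00,  1.16470377e-01,  1.44214786e+00, -5.82000770e-06,
        1.58398472e+00, -3.78306752e-02]), 'joint_vel': array([-7.35102911e-05, -6.72037708e-04, -1.43723700e-03, -5.66734778e-04,
       -2.36016071e-03, -4.63180804e-04]), 'joint_efforts': array([ 2.62544716e-03, -7.22885227e+01, -6.23869872e+01,  7.82216666e-02,
        2.27268599e-02, -1.17551076e-04]), 'position': array([0.2439108 , 0.62924513, 0.23998859]), 'tool_rot': array([ 1.83825527e-01,  9.82958758e-01, -4.93318740e-04, -1.08735533e-04]), 'force': array([0.30225186, 0.00494966, 0.0818906 ]), 'wrist_torque': array([ 0.03718775, -0.0185777 ,  0.02333659]), 'finger_force': 0.0, 'width': 0.0928833724149535}
```

View pics/top0.png

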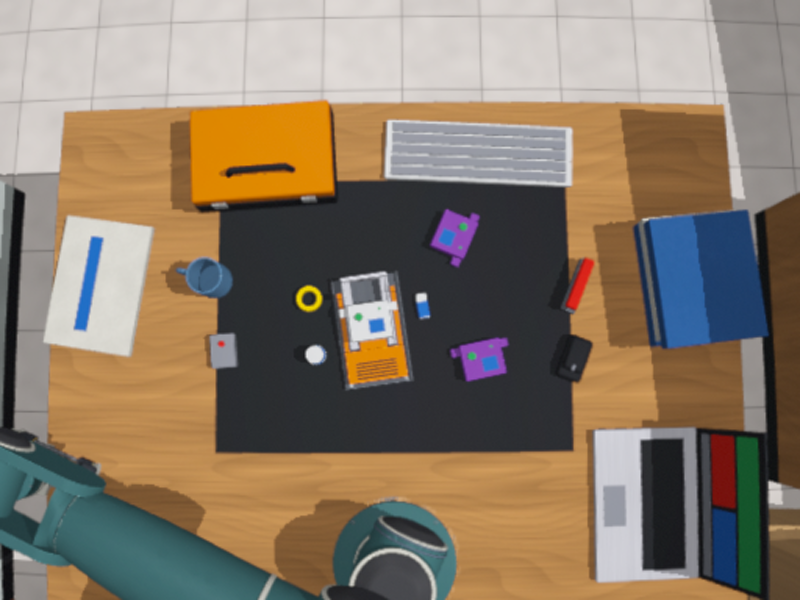

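View pics/scene0.png

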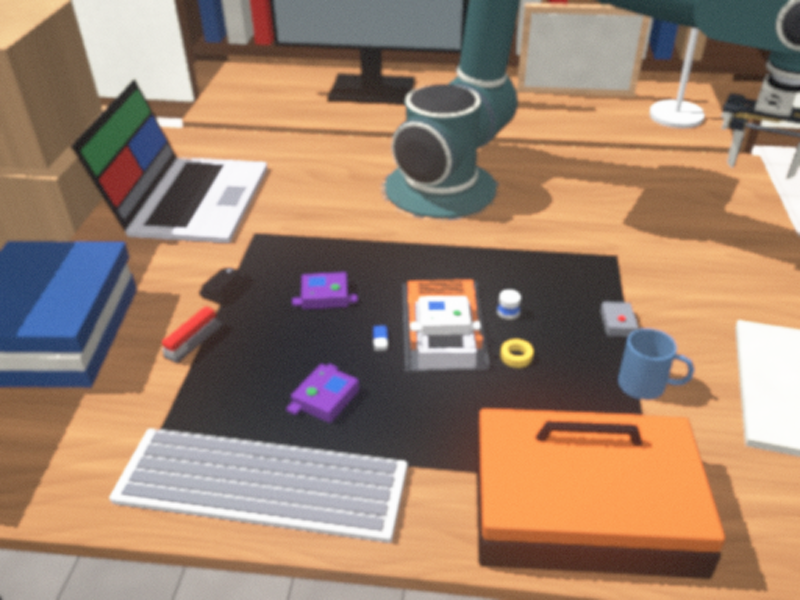

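The top view shows the dock ahead of the robot. The orange press plate is nearest the base, with its rear corners at about (348,388) and (412,380). The far end is near (340,277) to (392,270), so dock +x is roughly world +x. The scene view agrees. Next is a close look with the wrist camera.

```bash
cat > h.py <<'E'
from plant import robot
import cv2, numpy as np
from scipy.spatial.transform import Rotation as R
def K(c): return np.array([[c["fx"],0,c["cx"]],[0,c["fy"],c["cy"]],[0,0,1.]]), np.array([c["k1"],0,0,0.])
def to_world(c,px,z):
    k,d=K(c); n=cv2.undistortPoints(np.array(px,float).reshape(-1,1,2),k,d).reshape(-1,2)
    T=np.linalg.inv(c["world_to_cam"]); r=np.c_[n,np.ones(len(n))]@T[:3,:3].T; o=T[:3,3]
    return o+r*((z-o[2])/r[:,2])[:,None]
def to_pix(c,P):
    k,d=K(c); W=c["world_to_cam"]
    return cv2.projectPoints(np.array(P,float),cv2.Rodrigues(W[:3,:3])[0],W[:3,3],k,d)[0].reshape(-1,2)
def down(yaw,flip=True):  # tool x along -dock x if flip
    return (R.from_euler('z',yaw+(np.pi if flip else 0))*R.from_euler('x',np.pi)).as_quat()
E
python3 - <<'E'
from h import *
c=robot.camera_params("top")
p=to_world(c,np.array([[348,388],[412,380],[340,277],[392,270],[316,354],[423,305],[309,298]])*.64,0.015)
print(p.round(3))
v=(p[2:4].mean(0)-p[:2].mean(0)); yaw=np.arctan2(v[1],v[0]); print(yaw)
w=robot.camera_params("wrist"); s=robot.state()
T=np.linalg.inv(w["world_to_cam"]); Rt=R.from_quat(s["tool_rot"])
print("cam in tool",Rt.inv().apply(T[:3,3]-s["position"]), (Rt.inv().as_matrix()@T[:3,:3]).round(3), w["fx"],w["k1"])
m=p[:4].mean(0)
for f in (True,False): print(f,robot.inverse_kinematics([m[0]-.05,m[1],.26],down(yaw,f)))
E
```

```text
[[ 0.385  0.098  0.015]
 [ 0.402 -0.044  0.015]
 [ 0.633  0.116  0.015]
 [ 0.647 -0.001  0.015]
 [ 0.461  0.169  0.015]
 [ 0.568 -0.07   0.015]
 [ 0.586  0.185  0.015]]
0.12227649057091608
cam in tool [ 0.07207773  0.0008235  -0.14479917] [[ 0.    -0.965 -0.262]
 [ 1.     0.    -0.   ]
 [ 0.    -0.262  0.965]] 265.3647988611979 0.01235450444046437
True [ 0.03560974 -0.34822269  1.83547197  0.          1.65434337 -1.65746307]
False [ 3.56097430e-02 -3.48222694e-01  1.83547197e+00 -4.44089210e-16
  1.65434337e+00  1.48412958e+00]
```

```bash
python3 - <<'E'
from h import *
yaw=.122; e=np.array([np.cos(yaw),np.sin(yaw),0]); o=np.array([.394,.027,0])+.086*e
print(o)
robot.move_pose(o+0.02*e+[0,0,.20],down(yaw)); robot.gripper_close(10)
w=robot.camera_params("wrist"); im=robot.grab_frame("wrist"); np.save("w1.npy",im); np.save("w1c.npy",w,allow_pickle=True)
cv2.imwrite("pics/w1.png",cv2.resize(im[:,:,::-1],(800,600),interpolation=cv2.INTER_CUBIC)); s=robot.state(); print(s["time"],s["width"],s["position"])
E
```

```text
[0.47936078 0.03746599 0.        ]
3.8917 0.00047444350944502356 [0.49920049 0.03989534 0.1999854 ]
```

View pics/w1.png

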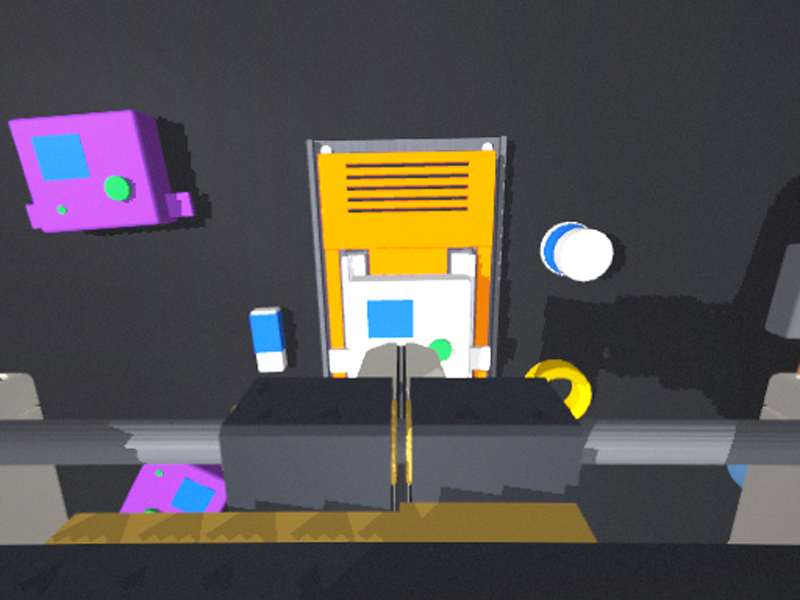

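The wrist view, with image up toward the robot, shows the plate's rear corners at (320,153) and (496,150) and its front corners at (323,248) and (493,246). The box's top rear edge runs from (346,277) to (472,274). The jar and eraser stand clear beside the dock.

```bash
python3 - <<'E'
from h import *
w=np.load("w1c.npy",allow_pickle=True).item()
q=to_world(w,np.array([[320,153],[496,150],[323,248],[493,246]])*.64,.025)
b=to_world(w,np.array([[346,277],[472,274]])*.64,.0555)
D=np.array([[-75,-65],[-75,65],[-5,-65],[-5,65]])/1000
# 2D rigid fit
A=D-D.mean(0);B=q[:,:2]-q[:,:2].mean(0);H=A.T@B
yaw=np.arctan2(H[0,1]-H[1,0],H[0,0]+H[1,1]);Rm=np.array([[np.cos(yaw),-np.sin(yaw)],[np.sin(yaw),np.cos(yaw)]])
o=q[:,:2].mean(0)-Rm@D.mean(0)
print("yaw",yaw,"o",o); print("resid",((q[:,:2]-o)@Rm-D).round(4)); print("box rear",((b[:,:2]-o)@Rm).round(4))
E
```

```text
yaw 0.13397920647396483 o [0.47677095 0.0436813 ]
resid [[ 0.0005  0.0012]
 [-0.     -0.0008]
 [-0.0003 -0.0009]
 [-0.0002  0.0004]]
box rear [[ 0.0113 -0.045 ]
 [ 0.0102  0.0447]]
```

```bash
cat >> h.py <<'E'
yaw=.13398; o=np.array([.47677,.04368]); Rm=np.array([[np.cos(yaw),-np.sin(yaw)],[np.sin(yaw),np.cos(yaw)]])
def P(x,y,z): return np.r_[o+Rm@[x,y],z]
def show(t):
    s=robot.state(); print(t,"t",round(s["time"],2),"dock",(Rm.T@(s["position"][:2]-o)).round(4),"z",round(s["position"][2],4),"F",s["force"].round(1))
E
python3 - <<'E'
from h import *
robot.move_pose(P(-.022,0,.075),down(yaw)); show("above")
hit=robot.servo_line(P(-.022,0,.040),speed=.02,contact_N=2); show(hit)
z=robot.state()["position"][2]
robot.servo_line(P(-.022,0,min(z,.0475)-.0125),speed=.03); robot.sleep(.4); show("pressed")
E
```

```text
above t 4.48 dock [-0.0211 -0.0001] z 0.0766 F [0.2 0.  0.2]
True t 5.78 dock [-0.0221  0.    ] z 0.046 F [ 0.1 -0.1  3.4]
pressed t 6.74 dock [-0.022  0.   ] z 0.0336 F [-2.4 -0.3  5.5]
```

```bash
python3 - <<'E'
from h import *
r=robot.servo_line(P(-.022,0,.0318),speed=.02,contact_N=8); robot.sleep(.2); show(r)
cv2.imwrite("pics/w2.png",robot.grab_frame("wrist")[:,:,::-1])
cv2.imwrite("pics/s2.png",cv2.resize(robot.grab_frame("scene")[150:260,230:340,::-1],(600,600),interpolation=cv2.INTER_CUBIC))
E
```

```text
False t 7.19 dock [-0.0219 -0.    ] z 0.0319 F [-2.  -0.1  7.8]
```

View pics/w2.png

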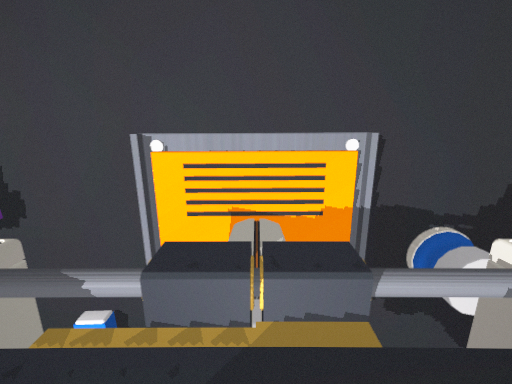

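The fingertips press the plate at about (257,240), with Fz ≈ 7.8 N, so the catch is almost fully down. Now I push.

```bash
python3 - <<'E'
from h import *
r=robot.servo_line(P(.050,0,.0322),speed=.04,contact_N=15); show(r)
if not r:
    r=robot.servo_line(P(.076,0,.0322),speed=.02,contact_N=10); show(r)
cv2.imwrite("pics/s3.png",cv2.resize(robot.grab_frame("scene")[160:260,240:330,::-1],(540,600),interpolation=cv2.INTER_CUBIC))
E
```

```text
False t 9.24 dock [ 0.0497 -0.    ] z 0.032 F [-3.9 -1.7  7.1]
True t 9.93 dock [ 0.0599 -0.0001] z 0.0321 F [-3.7 -1.5  7.4]
```

View pics/s3.png

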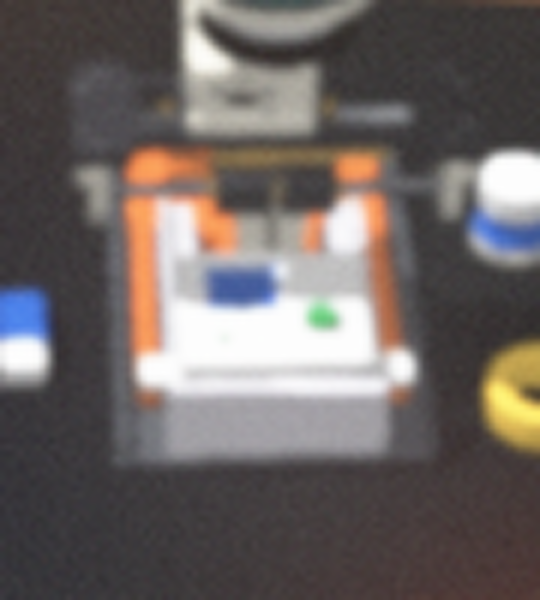

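The scene crop shows the box against the grey end stop at about (275,385), with its ears at (155,370) and (400,365). I'll confirm with a second push, then release.

```bash
python3 - <<'E'
from h import *
r=robot.servo_line(P(.076,0,.0322),speed=.015,contact_N=15); show(r)
x=(Rm.T@(robot.state()["position"][:2]-o))[0]
robot.sleep(.2); show("hold")
robot.servo_line(P(x-.006,0,.0322),speed=.03); show("back")
robot.servo_line(P(x-.006,0,.07),speed=.06); show("up")
robot.servo_line(P(x-.05,0,.19),speed=.15); show("clear")
robot.sleep(.3)
w=robot.camera_params("wrist"); im=robot.grab_frame("wrist"); np.save("w4c.npy",w,allow_pickle=True)
cv2.imwrite("pics/w4.png",cv2.resize(im[:,:,::-1],(800,600),interpolation=cv2.INTER_CUBIC))
E
```

```text
True t 10.29 dock [ 0.0598 -0.0002] z 0.0322 F [-3.2  0.6  7.3]
hold t 10.49 dock [ 0.0599 -0.0002] z 0.0322 F [-3.1 -0.7  6.6]
back t 10.84 dock [ 0.0543 -0.    ] z 0.0326 F [-0.1  1.   7.3]
up t 11.62 dock [ 0.0536 -0.    ] z 0.0696 F [0.3 0.4 0.8]
clear t 12.62 dock [0.0097 0.    ] z 0.189 F [-0.7  0.7 -0.5]
```

View pics/w4.png

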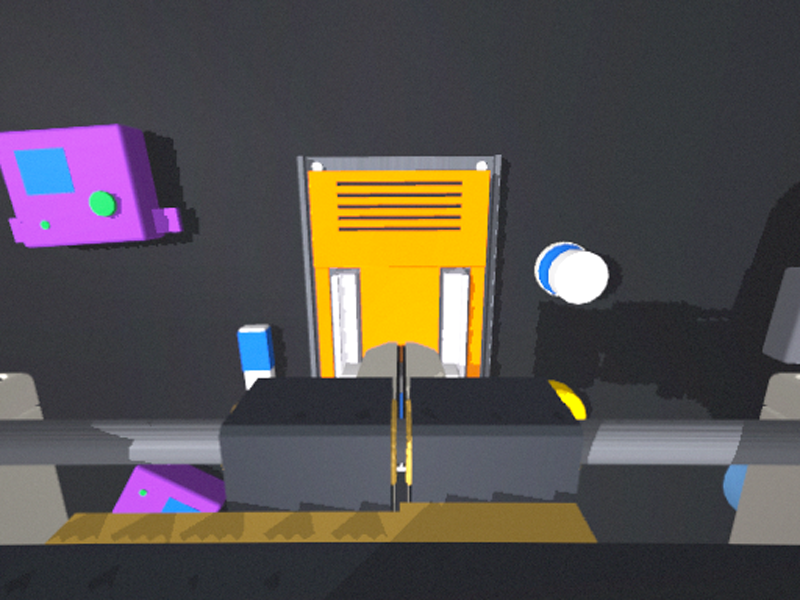

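The fingers hide the box, and the plate looks up and clear. I'll move forward to see the box and its ears.

```bash
python3 - <<'E'
from h import *
robot.servo_line(P(.14,0,.19),speed=.15); robot.sleep(.3); show("fwd")
w=robot.camera_params("wrist"); im=robot.grab_frame("wrist"); np.save("w5c.npy",w,allow_pickle=True)
cv2.imwrite("pics/w5.png",cv2.resize(im[:,:,::-1],(800,600),interpolation=cv2.INTER_CUBIC))
for n,p,z in (("plate rear z25",[P(-.075,-.065,.025),P(-.075,.065,.025)],0),("box rear home",[P(.07,-.045,.0555),P(.07,.045,.0555)],0),("tooth top",[P(.114,-.054,.0425),P(.114,.054,.0425)],0)):
    print(n,(to_pix(w,p)/.64).round(0).tolist())
E
```

```text
fwd t 14.29 dock [0.1397 0.    ] z 0.1903 F [-0.2 -0.3 -0.4]
plate rear z25 [[297.0, -48.0], [503.0, -48.0]]
box rear home [[331.0, 191.0], [469.0, 191.0]]
tooth top [[324.0, 255.0], [476.0, 255.0]]
```

View pics/w5.png

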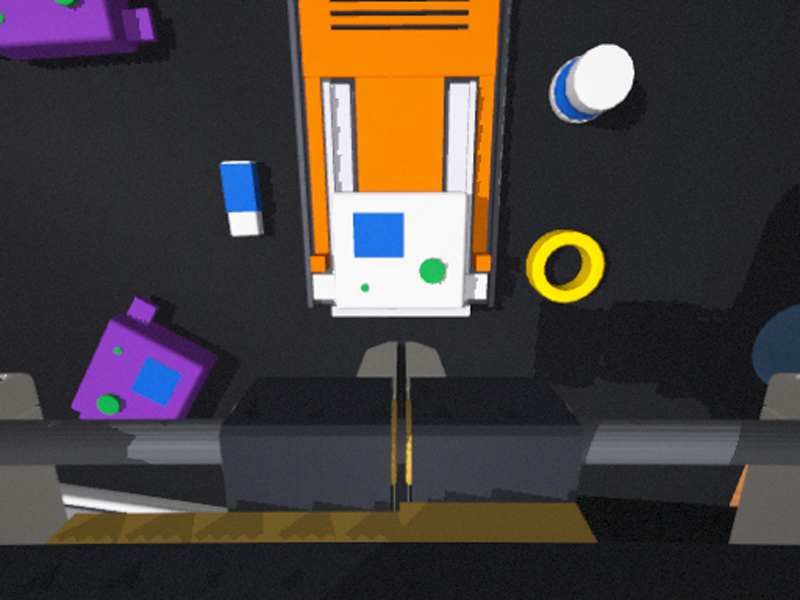

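The box's rear edge is at row 193 (191 predicted for home). The teeth stand up at (318,263) and (483,262), right behind the ears at row 287. It is docked and nothing is touching it.

```bash
python3 -c "
from plant import robot
print(robot.job_done())"
```

```text
the job is handed in; nothing more can be done
None
```

The sensor box is fully home against the end stop with the catch teeth up behind its ears, the arm is clear, and the job is handed in; the hand-in returned no verdict.

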